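# Lay out the mat for a seal change

### The arm

A 6-joint arm with a two-finger parallel gripper is mounted at the origin on a cart in front of the work surface, level with it; the furniture and walls round the work are solid. World frame = base frame: x ahead of the robot, y to its left, z up, the work surface at z = 0. Lengths are in m, angles in rad, forces in N, time in s.
With the tool pointing down it reaches from about 0.3 to 0.875 m from the base axis. Payload 6.4 kg.
Tool frame: the origin (TCP) lies midway between the tips of the shut fingers; the grasp point (between the pads) lies 19 mm behind it; z points along the fingers, y is the line along which they close (so a half turn about z gives the same grasp; the last joint's range is limited). The gripper opens to 88 mm and grips with 3 to 60 N. Pads are 18 mm wide; open, the fingers measure 123 mm over their backs; the gripper's body (75 mm by 187 mm) begins 45 mm behind the grasp point.
Start: joints at [-1.348, 0.181, 1.607, -0, 1.354, -0.206], TCP at [0.239, -0.523, 0.239] pointing down, gripper open.
Joint ranges: [-2.99, 2.99], [-0.89, 2.07], [0.3, 2.58], [-1.14, 4.28], [0, 2.63], [-3.12, 3.12]. Speed limits (rad/s): [2.57, 2.57, 3.01, 3.14, 3.14, 3.14].

### API

Orientations are given as [roll, pitch, yaw] about the fixed x, y, z axes, in that order (R = Rz(yaw) Ry(pitch) Rx(roll)).
In Python, from plant import telemetry, imaging, job, models gives the robot as it stands. The module is installed in compiled form; this text tells all that it offers.
- The arm moves only by the shell command python3 -m inch 'ROWS'. ROWS is text: rows parted by semicolons, each of 7 numbers parted by spaces: the shift along the tool's x, y, z in units of 50 mm (1.0 is 50 mm), then the turn, a rotation vector about the tool's x, y, z in units of 10 degrees (1.0 is 10 degrees), then the closure, from 0 (fully open) to 1 (shut). In form: dx dy dz rx ry rz fingers; .... A call has 1 to 20 rows; each row shifts and turns the commanded pose from where the row before left it, along the tool's axes as they then stand; what a row does not reach is not made up. A row lasts 1/8 s, in which the tool goes at most 62.5 mm and 10.7 degrees, less where a joint would pass 70% of its speed; a pose out of reach is approached as far as the arm can. A call is refused whole if a number of a shift passes 1 or a number of a turn 1, either way. A call with a gripper value outside its range is refused whole. The fingers move at their own pace and stop on an object; the grip force is fixed at half the most. Time passes only in rows, so rows that do not move let the fingers close. It gives the time, the measured TCP pose, the force, the opening and the grip force at its end, in the units of the state.
- telemetry.read_state(): the state, without advancing time (a new reading comes with each control period).
- imaging.grab_frame(name): name is "scene" or "top"; returns a dict with "frame" (420x560x3 uint8, red, green, blue), "depth" (420x560 float32, m along the optical axis (not along the pixel's ray), 0 where there is no reading), "intrinsics" (3x3 intrinsics, pixels), "world_to_cam" (4x4, takes a point from world to camera coordinates). Camera axes: x right, y down, z forward; pixel columns grow to the right and rows downward; lengths in m; the calibration is good to about 2 mm. A picture is of the moment at which its call begins.
- job.job_done(): hands the job in; it is judged then, once.
Trained networks look in the newest picture that a camera, given by its name, has taken for a name from the list of things; names that differ only in an ending like _2 or _b are one class to them, and where a whole thing is asked for, a point or a joint stands for the part that bears it (a point fixed in the world has none). Each returns a list of dicts, best first, with "confidence" (0 to 1); they miss things now and then, are a little off and sometimes report something else, mostly with a low value. They report only what shows in the picture. A call takes as long as a camera call. They do not tell look-alikes from the thing itself.
- models.outline_of(camera, query): "pixels" (420x560 bool, what is visible of it).
- models.tip_of(camera, query): "centre" ([x, y, z] in m, in world coordinates, good to about 4 mm: a listed point, or the origin of a listed thing).
The state is a dict: "time_s": time; "joints": joint angles; "joint_velocities": joint speeds; "effort": joint torques, N m; "tcp_pos": TCP position; "tcp_rot": TCP orientation; "force": force on the tool from outside, world axes, zero at the start; "wrist_torque": the same for the moment, N m; "opening": opening from 0.0 (shut) to 1.0 (fully open); "finger_force": force on a finger pad.
Only numpy, scipy, OpenCV 4.12 (cv2) and the standard library are available. Lean on these libraries where they do the work, as an engineer would, in place of code of your own. Each camera call takes 0.05 s, during which the arm holds its last target. There are 200 camera calls.

### The job

Lay out the dark mat for a seal change: set the seal box (grey with a yellow lid) squarely in the middle of the blue pad and lay the wrench lengthwise along the middle of the orange pad, flat and straight. Lay the marker pen between the two, centred along the yellow line in the middle of the mat, and stand the red cap, open side up, on top of the seal box in the middle of its lid. Let everything come to rest, and leave the loose bolt where it is.

Things in the scene. Friction and masses are not known exactly. Their poses are not given: they have to be found in the camera images.
- seal_box_center (a point): Seal box: closed moulded box, dark grey with a yellow lid that does not open, 100 long (its x) x 66 wide (its y) x 39 high, with a small tab 22 wide on the -x end that adds 5 mm (and hinge lugs at the other end); 160 g. The point is its centre, 19.5 mm above its underside and below its flat lid top; z up. Starts flat on the right-hand table, top z = 0. Grasp it across the 66 mm width.
- cap_center (a point): Red translucent screw cap, a small round cup 44 in diameter and 16 high, open side up, 15 g. The point is its centre, 8 mm above its underside; z up through the open side. Starts standing on the right-hand table, top z = 0. Grasp it from outside across its diameter.
- wrench_center (a point): Steel open-jaw wrench lying flat, 130 long (along its x; open jaw at +x, ring end at -x), straight shank 17 wide (along y) and 7 thick, jaw end 38 wide and about 8 thick, 90 g. The point is in the middle of its length, 4 mm above its underside; z up. Starts flat on the right-hand table, top z = 0. Grasp the shank across y at this point.
- pen_center (a point): White felt marker pen with navy cap, a round barrel 12 in diameter and 128 long (along its y), 15 g, lying on the table; it can roll. The point is the middle of its axis, 6 mm above what it lies on. Starts on the right-hand table, top z = 0. Grasp it across the barrel at this point.
- mat: Dark rubber mat fixed on the left-hand table, 200 (its x) x 250 (its y) x 3 thick, with a thin yellow line, 160 long, through its middle along its x. The origin is the centre of its underside, its top 3 mm above; z up. The blue and the orange pad lie on it, one 75 mm to either side (y) of the line, which is on which side changes; both have their x along the mat's x.
- box_pad: Blue rectangular pad fixed on the mat, 130 (its x) x 86 (its y) x 2 thick: the place for the seal box, its 100 mm length along the pad's x. The origin is the centre of the pad's underside; its top is 2 mm above that (5 mm above the table).
- tool_pad: Orange oblong pad fixed on the mat, 160 (its x) x 56 (its y) x 2 thick: the place for the wrench, lengthwise along the pad's x, either way round. The origin is the centre of the pad's underside; its top is 2 mm above that (5 mm above the table).
- bolt: Bystander: small loose steel bolt, 34 long, lying on the right-hand table near the front; origin at the centre of the underside. Leave alone. (Right of the things to be moved, behind the bolt on the same table, stands a big cardboard carton, 248 high, its left side about 130 to 150 mm from the nearest of their centres: keep arm and gripper clear of it.)
There are look-alikes about, which are no part of the job. Leave any purple or turquoise look-alike of the part that bears cap_center alone.

How it is judged:
By the outcome, as a careful person would: the job done as asked, in the order asked, and still so for the second after the job is handed in, with the robot touching nothing.
It also fails if it takes over 112 s, if anything falls off the work surface, if the arm or the gripper's body presses on something with over 40 N, if the wrist force passes 120 N, or if a joint passes its speed limit or range.

## Working session

There is one attempt and no reset: what is moved stays moved. The work goes in short steps, Python scripts to look and compute and a shell command to move; the robot and the scene stay as the last step left them, time stands still between calls to the robot, and variables do not carry over. Pictures are saved under pics/ and viewed, at most 14 in all, crops included, and the job is handed in when it is done.

```bash
mkdir -p pics
cat > h.py <<'E'
import numpy as np, cv2
from plant import telemetry, imaging, job, models
def grab(cam,fn=None):
    d=imaging.grab_frame(cam)
    if fn: cv2.imwrite('pics/'+fn,d['frame'][:,:,::-1])
    return d
def px(d,p):
    q=d['world_to_cam']@np.r_[p,1]; u=d['intrinsics']@q[:3]; return (u[:2]/u[2]).round(0)
def cloud(d):
    K=d['intrinsics'];Z=d['depth'];v,u=np.mgrid[:420,:560]
    P=np.stack([(u-K[0,2])*Z/K[0,0],(v-K[1,2])*Z/K[1,1],Z,np.ones_like(Z)],-1)
    return (P@np.linalg.inv(d['world_to_cam']).T)[...,:3]
E
python3 - <<'E'
from h import *
s=telemetry.read_state();print({k:np.round(v,3) for k,v in s.items()})
for c in ['scene','top']:
    d=grab(c,c+'1.png');C=np.linalg.inv(d['world_to_cam']);print(c,C[:3,3].round(2))
    P=cloud(d)
    for n in ['seal_box_center','cap_center','wrench_center','pen_center','mat','box_pad','tool_pad','bolt']:
        for r in models.tip_of(c,n)[:4]: print(n,np.round(r['centre'],3),round(r['confidence'],2),px(d,r['centre']))
        for r in models.outline_of(c,n)[:3]:
            m=r['pixels']; 
            if m.sum()<5: continue
            v,u=np.nonzero(m);Q=P[m];Q=Q[d['depth'][m]>0]
            (cx,cy),wh,a=cv2.minAreaRect(Q[:,:2].astype(np.float32)*1000)
            print('   out',round(r['confidence'],2),m.sum(),(u.mean().round(),v.mean().round()),'rect',round(cx),round(cy),np.round(wh),round(a,1),'z',np.median(Q[:,2]).round(3))
E
```

```text
{'time_s': np.float64(0.0), 'joints': array([-1.348,  0.182,  1.608,  0.   ,  1.354, -0.206]), 'joint_velocities': array([-0.001,  0.003, -0.002, -0.003,  0.001,  0.001]), 'effort': array([ 0.0000e+00, -4.3387e+01, -3.4185e+01,  7.0000e-02,  3.9000e-02,
       -0.0000e+00]), 'tcp_pos': array([ 0.239, -0.522,  0.238]), 'tcp_rot': array([-3.14 , -0.   ,  0.429]), 'force': array([-0.823, -0.367, -0.827]), 'wrist_torque': array([-0.029, -0.003,  0.022]), 'finger_force': np.float64(0.0), 'opening': np.float64(0.999)}
scene [0.11 0.65 0.83]
seal_box_center [ 0.433 -0.155  0.022] 0.95 [345. 182.]
cap_center [ 0.592 -0.157  0.013] 0.66 [298. 164.]
cap_center [0.685 0.195 0.003] 0.66 [195. 228.]
cap_center [ 0.682 -0.167  0.008] 0.57 [275. 153.]
cap_center [ 0.641 -0.23   0.013] 0.42 [297. 146.]
   out 0.61 191 (np.float64(195.0), np.float64(228.0)) rect 680 198 [41. 44.] 81.4 z 0.006
   out 0.43 113 (np.float64(298.0), np.float64(165.0)) rect 590 -156 [39. 43.] 45.4 z 0.006
   out 0.28 335 (np.float64(319.0), np.float64(212.0)) rect 443 -29 [ 47. 126.] 81.0 z 0.005
wrench_center [ 0.446 -0.0
[... 1757 characters left out ...]
loat64(193.0)) rect 606 -40 [124.  14.] 1.5 z 0.011
mat [ 0.498  0.305 -0.004] 0.65 [181. 234.]
   out 0.82 4280 (np.float64(179.0), np.float64(235.0)) rect 495 305 [256. 206.] 74.2 z 0.003
box_pad [0.512 0.375 0.004] 0.69 [156. 229.]
box_pad [0.477 0.234 0.002] 0.64 [207. 242.]
   out 0.68 1416 (np.float64(207.0), np.float64(242.0)) rect 476 232 [ 85. 128.] 74.4 z 0.005
tool_pad [0.516 0.374 0.002] 0.63 [156. 228.]
tool_pad [ 0.59  -0.157  0.01 ] 0.54 [349. 199.]
   out 0.64 1094 (np.float64(155.0), np.float64(228.0)) rect 515 376 [ 56. 161.] 74.0 z 0.006
bolt [ 0.397 -0.317  0.003] 0.4 [411. 269.]
   out 0.29 1186 (np.float64(155.0), np.float64(229.0)) rect 515 377 [ 58. 161.] 74.6 z 0.006
```

Run:
```python
import cv2
a=cv2.imread('pics/scene1.png');b=cv2.imread('pics/top1.png')
cv2.imwrite('pics/crop_top.png',cv2.resize(b[120:320,190:440],None,fx=3,fy=3,interpolation=cv2.INTER_CUBIC))
```

```text
(no output)
```

View pics/scene1.png

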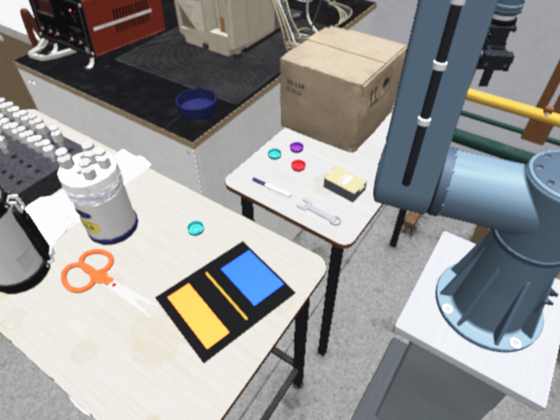

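View pics/crop_top.png

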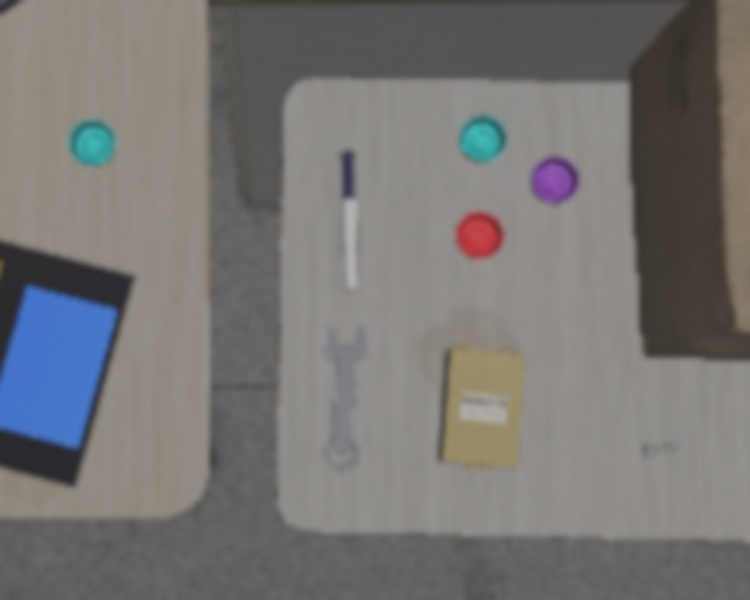

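```bash
cat > m.py <<'E'
from h import *
def rect(Q):
    (cx,cy),(w,h),a=cv2.minAreaRect(Q[:,:2].astype(np.float32)*1000)
    if w<h: a,w,h=a-90,h,w
    return np.round([cx,cy,w,h,(a+90)%180-90],1)   # long-axis world yaw
def meas(names,cams=('top','scene'),zmin={}):
    for c in cams:
        d=grab(c);P=cloud(d)
        for n in names:
            for r in models.outline_of(c,n)[:1]:
                m=r['pixels']&(d['depth']>0);Q=P[m]
                z=Q[:,2]
                if n=='seal_box_center': Q=Q[z>z.max()-.008]
                q=Q[:,:2]-Q[:,:2].mean(0);w=np.linalg.svd(q,full_matrices=False)[2][0]
                print(c,n,round(r['confidence'],2),'rect',rect(Q),'pca',np.degrees(np.arctan(w[1]/w[0])).round(1),'mean',Q.mean(0).round(4),'z90',np.percentile(z,90).round(4))
E
python3 - <<'E'
from m import *
meas(['seal_box_center','wrench_center','pen_center','mat','box_pad','tool_pad'])
d=grab('top');P=cloud(d);m=(P[...,2]>.06)&(P[...,2]<.27)&(P[...,1]<-.2)&(P[...,0]>.3)&(P[...,0]<.75)&(d['depth']>0)
for z in (.06,.13,.2):
    Q=P[m&(abs(P[...,2]-z)<.07)];print(z,len(Q),np.percentile(Q,[1,99],axis=0).round(3).tolist())
# red cap by colour
for c in ('top','scene'):
    d=grab(c);P=cloud(d);f=d['frame'].astype(int)
    m=(f[...,0]>140)&(f[...,1]<90)&(f[...,2]<90)&(P[...,2]<.03)&(abs(P[...,1]+.157)<.05)&(abs(P[...,0]-.59)<.05)
    Q=P[m];print(c,m.sum(),rect(Q),np.percentile(Q[:,2],[5,50,95]).round(3))
E
```

```text
top seal_box_center 0.66 rect [ 433.4 -152.5  108.4   66.    -6.1] pca -4.4 mean [ 0.4342 -0.1525  0.0404] z90 0.0419
top wrench_center 0.57 rect [445.6 -35.2 122.5  33.4  -2.2] pca -6.1 mean [ 0.4543 -0.0339  0.0077] z90 0.0108
top pen_center 0.68 rect [606.8 -39.5 126.3  16.9  -1. ] pca 0.6 mean [ 0.6105 -0.04    0.0105] z90 0.0146
top mat 0.84 rect [495.5 303.7 255.1 203.6  74.5] pca 60.6 mean [0.4955 0.3082 0.0034] z90 0.0062
top box_pad 0.87 rect [476.4 231.2 131.6  88.9 -15.7] pca -15.7 mean [0.4764 0.2315 0.0054] z90 0.0081
top tool_pad 0.64 rect [516.5 376.8 162.2  59.6 -16.3] pca -16.1 mean [0.5158 0.3759 0.0053] z90 0.0082
scene seal_box_center 0.86 rect [ 432.  -150.6  109.3   69.5   -5.1] pca -7.9 mean [ 0.4312 -0.1487  0.0375] z90 0.0391
scene wrench_center 0.82 rect [443.2 -33.4 129.   47.1  -3.6] pca -4.2 mean [ 0.4452 -0.0305  0.0048] z90 0.0079
scene pen_center 0.49 rect [605.  -40.4 127.1  23.1   1.7] pca 0.8 mean [ 0.5997 -0.0367  0.0083] z90 0.0119
scene box_pad 0.71 rect [474.1 232.9 129.   86.9 -14.5] pca -14.8 mean [0.4723 0.2346 0.0038] z90 0.0057
scene tool_pad 0.81 rect [516.  376.9 161.2  56.5 -15. ] pca -14.8 mean [0.5119 0.3788 0.0038] z90 0.0057
0.06 808 [[0.466, -0.537, 0.061], [0.746, -0.289, 0.129]]
0.13 2473 [[0.467, -0.542, 0.062], [0.745, -0.29, 0.199]]
0.2 18541 [[0.47, -0.576, 0.141], [0.744, -0.291, 0.251]]
top 170 [ 592.6 -156.4   40.9   38.9  -66.6] [0.001 0.005 0.017]
scene 108 [ 590.8 -155.4   44.1   35.5  -67.6] [0.    0.007 0.014]
```

```bash
cat > g.py <<'E'
import sys
from h import *
# usage: g.py x y z(mm) yaw(deg): shift in axes AFTER turn (tool down), units of 50mm; turn units of 10deg
s=telemetry.read_state();x,y,z,w=map(float,sys.argv[1:5])
p=s['tcp_pos'];yaw=np.degrees(s['tcp_rot'][2]);c,n=np.cos(np.radians(w)),np.sin(np.radians(w))
D=np.array([x,y,z])/1000-p
print('tcp',(p*1000).round(1),'rpy',np.degrees(s['tcp_rot']).round(2),'t',round(s['time_s'],2),'F',np.round(s['force'],1),'open',round(s['opening'],3),'ff',round(s['finger_force'],1))
print('shift',np.round(np.array([c*D[0]+n*D[1],n*D[0]-c*D[1],-D[2]])*20,2),'rz',round((yaw-w+180)%360-180,2)/10)
E
python3 -m inch '0 0 -0.4 0 0 1 0; 0 0 -0.4 0 0 1 0; 0 0 0 0 0 0.96 0'; python3 g.py 434 -152 120 -5
```

```text
time_s: 2.92
tcp_pos: [0.2393, -0.5239, 0.2808]
tcp_rot: [3.138, -0.001, -0.093]
force: [-0.5, -0.1, -0.2]
opening: 0.998
finger_force: 0.0
tcp [ 239.3 -523.9  280.8] rpy [ 1.7981e+02 -7.0000e-02 -5.3500e+00] t 2.92 F [-0.5 -0.1 -0.2] open 0.998 ff 0.0
shift [ 3.23 -7.75  3.22] rz -0.034999999999999996
```

```bash
python3 -m inch '0.4 -0.97 0 0 0 0 0; 0.4 -0.97 0 0 0 0 0; 0.4 -0.97 0 0 0 0 0; 0.4 -0.97 0 0 0 0 0; 0.4 -0.97 0.6 0 0 0 0; 0.4 -0.97 0.6 0 0 0 0; 0.4 -0.97 1 0 0 0 0; 0.4 -0.97 1 0 0 0 0; 0 0 0 0 0 0 0'; python3 g.py 434 -152 6 -5; python3 -c "
from h import *
grab('scene','s2.png')"
```

```text
time_s: 4.05
tcp_pos: [0.4242, -0.1592, 0.1292]
tcp_rot: [-3.138, 0.006, -0.083]
force: [-0.3, -0.5, -1.0]
opening: 1.002
finger_force: 0.0
tcp [ 424.2 -159.2  129.2] rpy [-179.77    0.35   -4.78] t 4.05 F [-0.3 -0.5 -1. ] open 1.002 ff 0.0
shift [ 0.18 -0.16  2.46] rz 0.022
```

View pics/s2.png

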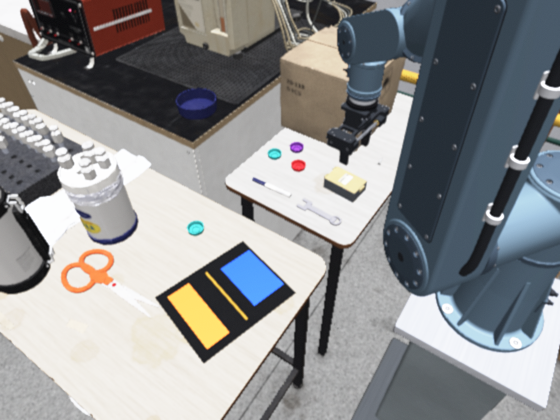

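The scene view shows the gripper just above the box (345,182), fingers straddling its width; go down with the correction.

```bash
python3 -m inch '0.18 -0.16 0 0 0 0 0; 0 0 0.8 0 0 0 0; 0 0 0.6 0 0 0 0; 0 0 0 0 0 0 0;0 0 0 0 0 0 0'; python3 g.py 434 -152 6 -5
```

```text
time_s: 4.72
tcp_pos: [0.4368, -0.1575, 0.0642]
tcp_rot: [3.14, -0.003, -0.089]
force: [-0.1, -0.1, 0.2]
opening: 1.004
finger_force: 0.0
tcp [ 436.8 -157.5   64.2] rpy [ 1.7992e+02 -1.4000e-01 -5.1000e+00] t 4.72 F [-0.1 -0.1  0.2] open 1.004 ff 0.0
shift [-0.07 -0.1   1.16] rz -0.01
```

```bash
python3 -m inch '-0.06 -0.1 0 0 0 0 0; 0 0 0 0 0 0 0'; python3 g.py 434 -152 6 -5;python3 g.py 434 -152 6 -5; python3 -m inch '0 0 0.6 0 0 0 0; 0 0 0.56 0 0 0 0; 0 0 0 0 0 0 0'; python3 g.py 434 -152 6 -5
```

```text
time_s: 4.97
tcp_pos: [0.4333, -0.1509, 0.0635]
tcp_rot: [3.141, -0.001, -0.088]
force: [0.6, 0.9, -1.0]
opening: 1.001
finger_force: 0.0
tcp [ 433.3 -150.9   63.5] rpy [ 1.7996e+02 -8.0000e-02 -5.0200e+00] t 4.97 F [ 0.6  0.9 -1. ] open 1.001 ff 0.0
shift [0.02 0.02 1.15] rz -0.002
tcp [ 433.3 -150.9   63.5] rpy [ 1.7996e+02 -8.0000e-02 -5.0200e+00] t 4.97 F [ 0.6  0.9 -1. ] open 1.001 ff 0.0
shift [0.02 0.02 1.15] rz -0.002
time_s: 5.35
tcp_pos: [0.4316, -0.1499, 0.0033]
tcp_rot: [-3.14, 0.003, -0.088]
force: [-0.1, 0.5, 0.1]
opening: 1.003
finger_force: 0.0
tcp [ 431.6 -149.9    3.3] rpy [-179.9     0.19   -5.03] t 5.35 F [-0.1  0.5  0.1] open 1.003 ff 0.0
shift [ 0.05  0.04 -0.05] rz -0.003
```

Close and lift.

```bash
python3 -m inch '0.05 0 -0.04 0 0 0 0.3; 0 0 0 0 0 0 1; 0 0 0 0 0 0 1; 0 0 0 0 0 0 1; 0 0 0 0 0 0 1; 0 0 0 0 0 0 1'; python3 g.py 434 -152 6 -5; python3 -m inch '0 0 -0.5 0 0 0 1; 0 0 -1 0 0 0 1; 0 0 -0.5 0 0 0 1; 0 0 0 0 0 0 1'; python3 g.py 475.5 232.5 50 -15.5
```

```text
time_s: 6.1
tcp_pos: [0.4366, -0.1518, 0.0078]
tcp_rot: [3.14, -0.003, -0.088]
force: [0.6, 1.2, 6.6]
opening: 0.747
finger_force: 30.0
tcp [ 436.6 -151.8    7.8] rpy [ 1.7992e+02 -1.5000e-01 -5.0300e+00] t 6.1 F [0.6 1.2 6.6] open 0.747 ff 30.0
shift [-0.05  0.01  0.04] rz -0.003
time_s: 6.6
tcp_pos: [0.4369, -0.1519, 0.1085]
tcp_rot: [3.139, -0.004, -0.088]
force: [0.4, -1.4, -1.7]
opening: 0.748
finger_force: 30.0
tcp [ 436.9 -151.9  108.5] rpy [179.86  -0.25  -5.02] t 6.6 F [ 0.4 -1.4 -1.7] open 0.748 ff 30.0
shift [-1.31 -7.62  1.17] rz 1.048
```

```bash
python3 -m inch '0 0 0 0 0 0.5 1; 0 0 0 0 0 0.55 1; -0.13 -0.6 0 0 0 0 1; -0.16 -0.95 0 0 0 0 1; -0.16 -0.95 0 0 0 0 1; -0.16 -0.95 0 0 0 0 1; -0.16 -0.95 0 0 0 0 1; -0.16 -0.95 0 0 0 0 1; -0.16 -0.95 0 0 0 0 1; -0.16 -0.95 0 0 0 0 1; -0.06 -0.35 0.3 0 0 0 1; 0 0 0.4 0 0 0 1; 0 0 0 0 0 0 1; 0 0 0 0 0 0 1'; python3 g.py 477.5 232 12 -15.5
```

```text
time_s: 8.35
tcp_pos: [0.4738, 0.2323, 0.071]
tcp_rot: [3.141, 0.001, -0.271]
force: [-0.3, 0.4, -1.6]
opening: 0.749
finger_force: 30.0
tcp [473.8 232.3  71. ] rpy [ 1.7997e+02  6.0000e-02 -1.5560e+01] t 8.35 F [-0.3  0.4 -1.6] open 0.749 ff 30.0
shift [ 0.07 -0.02  1.18] rz -0.006
```

```bash
python3 -m inch '0.07 -0.02 0.5 0 0 0 1; 0 0 0.5 0 0 0 1; 0 0 0.05 0 0 0 1; 0 0 0 0 0 0 1'; python3 g.py 477.5 232 12.5 -15.5; python3 g.py 477.5 232 12 -15.5
```

```text
time_s: 8.85
tcp_pos: [0.4784, 0.2325, 0.0198]
tcp_rot: [-3.141, -0.001, -0.272]
force: [-0.4, 0.4, -1.3]
opening: 0.746
finger_force: 30.0
tcp [478.4 232.5  19.8] rpy [-1.7997e+02 -5.0000e-02 -1.5560e+01] t 8.85 F [-0.4  0.4 -1.3] open 0.746 ff 30.0
shift [-0.01  0.01  0.15] rz -0.006
tcp [478.4 232.5  19.8] rpy [-1.7997e+02 -5.0000e-02 -1.5560e+01] t 8.85 F [-0.4  0.4 -1.3] open 0.746 ff 30.0
shift [-0.01  0.01  0.16] rz -0.006
```

```bash
python3 -m inch '0 0 0.1 0 0 0 1; 0 0 0 0 0 0 1'; python3 -m inch '0 0 0.04 0 0 0 1; 0 0 0 0 0 0 1'
```

```text
time_s: 9.1
tcp_pos: [0.478, 0.2327, 0.0144]
tcp_rot: [-3.141, -0.001, -0.271]
force: [-0.0, 0.1, -1.2]
opening: 0.748
finger_force: 30.0
time_s: 9.35
tcp_pos: [0.4782, 0.2328, 0.0129]
tcp_rot: [-3.141, -0.001, -0.271]
force: [-2.9, -1.3, 7.2]
opening: 0.747
finger_force: 30.0
```

Contact felt; release, rise and step back toward the wrench.

```bash
python3 -m inch '0 0 0 0 0 0 0; 0 0 0 0 0 0 0; 0 0 0 0 0 0 0; 0 0 0 0 0 0 0; 0 0 -0.6 0 0 0 0; 0 0 -1 0 0 0 0; 0 0 -0.6 0 0 -0.57 0;0 0 0 0 0 -0.57 0; 0 0 0 0 0 0 0'; python3 g.py 446 -33 60 -4
```

```text
time_s: 10.48
tcp_pos: [0.4778, 0.2326, 0.1223]
tcp_rot: [-3.141, -0.001, -0.073]
force: [0.4, 0.2, 0.2]
opening: 1.001
finger_force: 0.0
tcp [477.8 232.6 122.3] rpy [-1.7999e+02 -3.0000e-02 -4.1800e+00] t 10.47 F [0.4 0.2 0.2] open 1.001 ff 0.0
shift [-0.26  5.34  1.25] rz -0.018
```

```bash
python3 -m inch '-0.03 0.5 0 0 0 0 0; -0.05 0.95 0 0 0 0 0; -0.05 0.95 0 0 0 0 0; -0.05 0.95 0 0 0 0 0; -0.05 0.95 0 0 0 0 0; -0.03 0.75 0.4 0 0 0 0; 0 0.3 0.8 0 0 0 0; 0 0 0 0 0 0 0; 0 0 0 0 0 0 0'; python3 g.py 446 -33 3 -4
python3 - <<'E'
from m import *
meas(['seal_box_center','box_pad'])
b=grab('top','t3.png')['frame'][:,:,::-1];a=grab('scene')['frame'][:,:,::-1]
cv2.imwrite('pics/t3c.png',np.hstack([cv2.resize(b[190:290,120:240],None,fx=3.3,fy=3.3),cv2.resize(a[220:340,150:294],None,fx=2.75,fy=2.75)]))
E
```

```text
time_s: 11.6
tcp_pos: [0.4456, -0.0328, 0.0624]
tcp_rot: [-3.141, 0.0, -0.073]
force: [0.9, 0.5, 0.7]
opening: 0.996
finger_force: 0.0
tcp [445.6 -32.8  62.4] rpy [-1.7998e+02  3.0000e-02 -4.1800e+00] t 11.6 F [0.9 0.5 0.7] open 0.996 ff 0.0
shift [0.01 0.   1.19] rz -0.018
top seal_box_center 0.77 rect [475.7 232.  106.5  64.9 -15.3] pca -14.9 mean [0.4753 0.2327 0.0455] z90 0.0467
top box_pad 0.59 rect [475.2 230.9 130.1  85.5 -16.2] pca -18.0 mean [0.4696 0.2167 0.0062] z90 0.0087
scene seal_box_center 0.91 rect [474.  234.7 109.8  67.4 -16.3] pca -15.8 mean [0.4726 0.2357 0.0426] z90 0.0442
scene box_pad 0.7 rect [474.1 234.1 131.5  85.2 -15.6] pca 8.4 mean [0.4489 0.2579 0.0037] z90 0.0057
```

View pics/t3c.png

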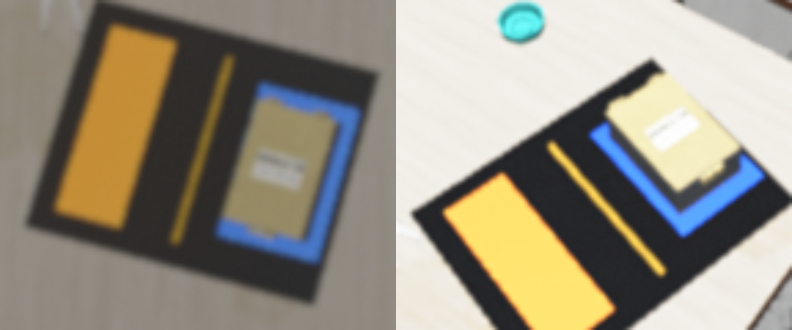

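The box sits on the blue pad, centred to about 1 mm and 0.5° by depth (the top view's shift is parallax). Now the wrench.

```bash
python3 -m inch '0 0 0.7 0 0 0 0; 0 0 0.44 0 0 0 0; 0 0 0 0 0 0 0; 0 0 0 0 0 0 0'; python3 g.py 446 -33 3 -4
```

```text
time_s: 12.5
tcp_pos: [0.4461, -0.0334, 0.0057]
tcp_rot: [3.141, -0.001, -0.072]
force: [0.1, 0.3, 0.6]
opening: 0.995
finger_force: 0.0
tcp [446.1 -33.4   5.7] rpy [ 1.7999e+02 -5.0000e-02 -4.1300e+00] t 12.5 F [0.1 0.3 0.6] open 0.995 ff 0.0
shift [-0.   -0.01  0.05] rz -0.013000000000000001
```

```bash
python3 -m inch '0 0 0.06 0 0 0 0; 0 0 0 0 0 0 1; 0 0 0 0 0 0 1; 0 0 0 0 0 0 1; 0 0 0 0 0 0 1; 0 0 0 0 0 0 1; 0 0 0 0 0 0 1;0 0 0 0 0 0 1'; python3 g.py 446 -33 3 -4; python3 -m inch '0 0 -0.5 0 0 0 1; 0 0 -1 0 0 0 1; 0 0 -0.8 0 0 0.57 1; 0 0 0 0 0 0.57 1; 0 0 0 0 0 0 1'; python3 g.py 516 376.5 60 -15.5
```

```text
time_s: 13.5
tcp_pos: [0.4455, -0.0333, 0.002]
tcp_rot: [-3.142, 0.0, -0.072]
force: [0.7, 0.3, 0.6]
opening: 0.23
finger_force: 0.0
tcp [445.5 -33.3   2. ] rpy [-180.      0.     -4.13] t 13.5 F [0.7 0.3 0.6] open 0.23 ff 0.0
shift [ 0.01 -0.01 -0.02] rz -0.013000000000000001
time_s: 14.12
tcp_pos: [0.4456, -0.0333, 0.1174]
tcp_rot: [3.142, -0.001, -0.27]
force: [-0.7, 0.2, 0.0]
opening: 0.004
finger_force: 0.0
tcp [445.6 -33.3 117.4] rpy [ 1.800e+02 -5.000e-02 -1.548e+01] t 14.12 F [-0.7  0.2  0. ] open 0.004 ff 0.0
shift [-0.83 -8.27  1.15] rz 0.002
```

The lift came before the fingers had fully closed. Reopen, check the wrench, go again.

```bash
python3 -m inch '0 0 0 0 0 -0.57 0.5; 0 0 0 0 0 -0.57 0.5; 0 0 0 0 0 0 0.5; 0 0 0 0 0 0 0.5'
python3 - <<'E'
from m import *
meas(['wrench_center'])
b=grab('scene')['frame'][:,:,::-1]
cv2.imwrite('pics/t4c.png',cv2.resize(b[140:240,250:390],None,fx=4,fy=4))
E
python3 g.py 446 -33 2 -4
```

```text
time_s: 14.62
tcp_pos: [0.4452, -0.0331, 0.1165]
tcp_rot: [-3.141, 0.001, -0.073]
force: [-0.8, 0.1, -0.0]
opening: 0.434
finger_force: 0.0
top wrench_center 0.64 rect [397.8 -29.9  33.7  29.    8.2] pca 24.8 mean [ 0.3974 -0.0296  0.0124] z90 0.0109
tcp [445.5 -33.2 116.9] rpy [-1.80e+02  1.00e-02 -4.15e+00] t 14.88 F [-0.3 -0.   0.3] open 0.495 ff 0.0
shift [ 0.01 -0.01  2.3 ] rz -0.015
```

View pics/t4c.png

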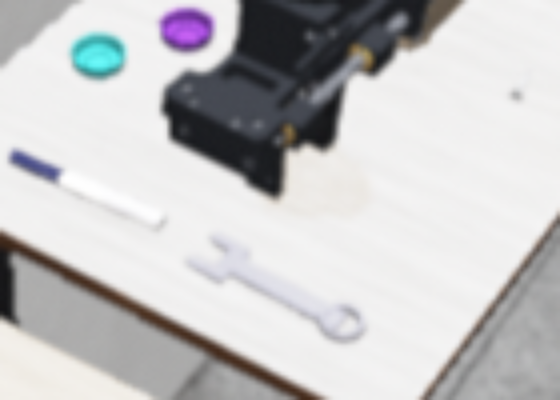

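The wrench lies unmoved (about (280,285) in the crop). Descend again and wait for full closure.

```bash
python3 -m inch '0 0 0.9 0 0 0 0.5; 0 0 0.9 0 0 0 0.5; 0 0 0.47 0 0 0 0.5; 0 0 0.03 0 0 0 0.5; 0 0 0 0 0 0 1; 0 0 0 0 0 0 1; 0 0 0 0 0 0 1; 0 0 0 0 0 0 1; 0 0 0 0 0 0 1; 0 0 0 0 0 0 1; 0 0 0 0 0 0 1'; python3 g.py 446 -33 3 -4
```

```text
time_s: 16.25
tcp_pos: [0.4458, -0.0334, 0.0023]
tcp_rot: [3.141, -0.0, -0.072]
force: [-1.3, 1.4, 5.7]
opening: 0.183
finger_force: 30.0
tcp [445.8 -33.4   2.3] rpy [ 1.7999e+02 -3.0000e-02 -4.1300e+00] t 16.25 F [-1.3  1.4  5.7] open 0.183 ff 30.0
shift [ 0.   -0.01 -0.01] rz -0.013000000000000001
```

```bash
python3 -m inch '0 0 -0.5 0 0 0 1; 0 0 -1 0 0 0 1; 0 0 -0.6 0 0 0.57 1; 0 0 0 0 0 0.57 1; -0.05 -0.5 0 0 0 0 1; -0.09 -0.92 0 0 0 0 1; -0.09 -0.92 0 0 0 0 1; -0.09 -0.92 0 0 0 0 1; -0.09 -0.92 0 0 0 0 1; -0.09 -0.92 0 0 0 0 1; -0.09 -0.92 0 0 0 0 1; -0.09 -0.92 0 0 0 0 1; -0.09 -0.92 0 0 0 0 1; -0.05 -0.41 0 0 0 0 1; 0 0 0.8 0 0 0 1; 0 0 0 0 0 0 1; 0 0 0 0 0 0 1'; python3 g.py 516 376.5 8 -15.5
python3 - <<'E'
from m import *
meas(['wrench_center'],('scene',))
b=grab('scene')['frame'][:,:,::-1]
cv2.imwrite('pics/t5c.png',cv2.resize(b[220:360,130:310],None,fx=4,fy=4))
E
```

```text
time_s: 18.38
tcp_pos: [0.5167, 0.3759, 0.0673]
tcp_rot: [3.141, 0.0, -0.271]
force: [-0.3, 1.1, -0.7]
opening: 0.186
finger_force: 30.0
tcp [516.7 375.9  67.3] rpy [ 1.7998e+02  2.0000e-02 -1.5550e+01] t 18.38 F [-0.3  1.1 -0.7] open 0.186 ff 30.0
shift [-0.02 -0.01  1.19] rz -0.005
scene wrench_center 0.89 rect [497.8 369.8 104.2  41.5 -31.4] pca -21.3 mean [0.489  0.3818 0.0623] z90 0.0727
```

View pics/t5c.png

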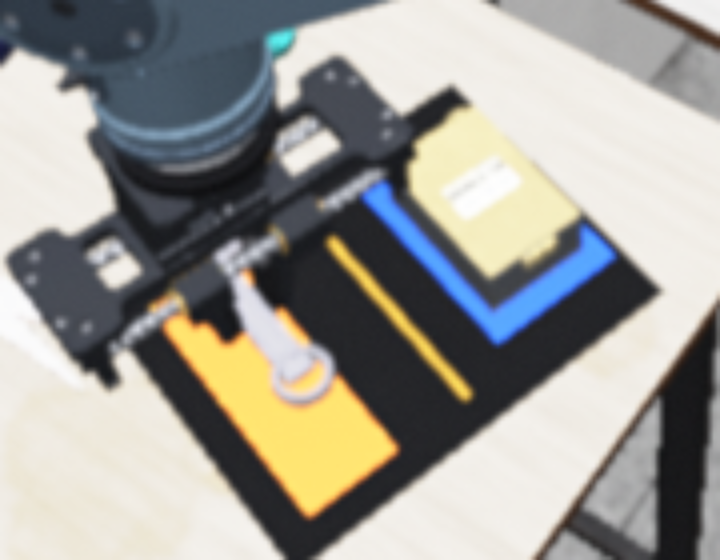

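```bash
python3 -m inch '-0.02 0 0.7 0 0 0 1; 0 0 0.38 0 0 0 1; 0 0 0 0 0 0 1; 0 0 0.05 0 0 0 1; 0 0 0 0 0 0 1'; python3 -m inch '0 0 0.04 0 0 0 1; 0 0 0 0 0 0 1'
```

```text
time_s: 19.15
tcp_pos: [0.5165, 0.3767, 0.0115]
tcp_rot: [-3.14, -0.001, -0.271]
force: [-0.3, -0.3, -1.0]
opening: 0.184
finger_force: 30.0
time_s: 19.4
tcp_pos: [0.5158, 0.3764, 0.0087]
tcp_rot: [-3.141, -0.0, -0.271]
force: [-0.3, 1.2, -1.5]
opening: 0.183
finger_force: 30.0
```

```bash
python3 -m inch '0 0 0.03 0 0 0 1; 0 0 0 0 0 0 1; 0 0 0 0 0 0 0.5; 0 0 0 0 0 0 0.5; 0 0 0 0 0 0 0.5; 0 0 0 0 0 0 0.5; 0 0 -0.7 0 0 0 0.5; 0 0 -1 0 0 0 0.5; 0 0 -0.6 0 0 -0.8 0.5;0 0 0 0 0 -0.75 0.5;0 0 0 0 0 0 0.5'; python3 g.py 606 -40 60 0
```

```text
time_s: 20.78
tcp_pos: [0.5158, 0.3764, 0.1224]
tcp_rot: [-3.141, -0.001, -0.002]
force: [-0.1, -0.2, 0.3]
opening: 0.499
finger_force: 0.0
tcp [515.8 376.4 122.4] rpy [-1.7999e+02 -3.0000e-02 -1.0000e-01] t 20.77 F [-0.1 -0.2  0.3] open 0.499 ff 0.0
shift [1.8  8.33 1.25] rz -0.01
```

```bash
python3 -m inch '0.1 0.5 0 0 0 0 0.5; 0.2 0.93 0 0 0 0 0.5; 0.2 0.93 0 0 0 0 0.5; 0.2 0.93 0 0 0 0 0.5; 0.2 0.93 0 0 0 0 0.5; 0.2 0.93 0 0 0 0 0.5; 0.2 0.93 0 0 0 0 0.5; 0.2 0.93 0 0 0 0 0.5; 0.2 0.93 0 0 0 0 0.5; 0.1 0.39 0 0 0 0 0.5; 0 0 0 0 0 0 0.5; 0 0 0 0 0 0 0.5'; python3 g.py 606 -40 2 0
python3 - <<'E'
from m import *
meas(['wrench_center','tool_pad'])
b=grab('top')['frame'][:,:,::-1];a=grab('scene')['frame'][:,:,::-1]
cv2.imwrite('pics/t6c.png',np.hstack([cv2.resize(b[190:290,110:230],None,fx=3.3,fy=3.3),cv2.resize(a[220:360,126:294],None,fx=2.357,fy=2.357)[:330]]))
E
```

```text
time_s: 22.28
tcp_pos: [0.605, -0.0386, 0.1215]
tcp_rot: [-3.141, 0.001, -0.0]
force: [-0.9, -0.5, 0.3]
opening: 0.499
finger_force: 0.0
tcp [605.  -38.6 121.5] rpy [-1.7995e+02  7.0000e-02 -1.0000e-02] t 22.27 F [-0.9 -0.5  0.3] open 0.499 ff 0.0
shift [0.02 0.03 2.39] rz -0.001
top wrench_center 0.95 rect [513.5 376.5 114.9  33.3 -16.8] pca -15.6 mean [0.5125 0.3757 0.0125] z90 0.0157
top tool_pad 0.72 rect [514.5 376.  161.7  57.9 -16.3] pca -16.9 mean [0.5101 0.3757 0.0056] z90 0.0083
scene wrench_center 0.74 rect [513.6 375.8 128.3  37.5 -13.3] pca -15.4 mean [0.5131 0.3781 0.0106] z90 0.0128
scene tool_pad 0.87 rect [514.7 377.6 160.2  55.4 -15.7] pca -16.2 mean [0.509  0.3805 0.0039] z90 0.0056
```

View pics/t6c.png

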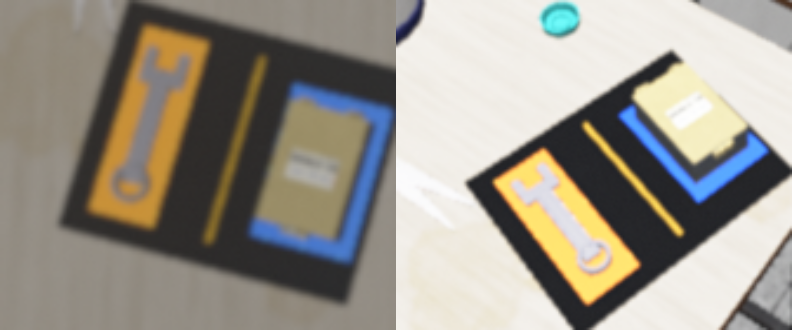

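Wrench centred and straight on the orange pad (top ~(148,130), within ~1–2 mm). Now the pen.

```bash
python3 -m inch '0.02 0.03 0.9 0 0 0 0.5; 0 0 0.9 0 0 0 0.5; 0 0 0.5 0 0 0 0.5; 0 0 0.05 0 0 0 0.5; 0 0 0 0 0 0 0.5'; python3 g.py 606 -40 2 0; python3 -m inch '0 0 0 0 0 0 1; 0 0 0 0 0 0 1; 0 0 0 0 0 0 1; 0 0 0 0 0 0 1; 0 0 0 0 0 0 1; 0 0 0 0 0 0 1; 0 0 0 0 0 0 1'
```

```text
time_s: 23.3
tcp_pos: [0.6072, -0.0418, 0.0054]
tcp_rot: [3.141, -0.001, -0.001]
force: [-0.3, -0.3, 1.0]
opening: 0.499
finger_force: 0.0
tcp [607.2 -41.8   5.4] rpy [ 1.7998e+02 -7.0000e-02 -3.0000e-02] t 23.3 F [-0.3 -0.3  1. ] open 0.499 ff 0.0
shift [-0.02 -0.04  0.07] rz -0.003
time_s: 24.18
tcp_pos: [0.6069, -0.0417, 0.005]
tcp_rot: [3.141, -0.001, -0.001]
force: [-1.6, 0.0, 5.7]
opening: 0.128
finger_force: 30.0
```

```bash
python3 -m inch '0 0 0 0 0 0 0.7; 0 0 0 0 0 0 0.7; 0 0 0 0 0 0 0.7; 0 0 0.07 0 0 0 0.7; 0 0 0 0 0 0 1; 0 0 0 0 0 0 1; 0 0 0 0 0 0 1;0 0 0 0 0 0 1;0 0 0 0 0 0 1'; python3 -m inch '0 0 -0.5 0 0 0 1; 0 0 -1 0 0 0.5 1; 0 0 -1 0 0 0.55 1; 0 0 0 0 0 0.5 1; 0 0 0 0 0 0 1'; python3 g.py 496 304.5 60 -15.5
```

```text
time_s: 25.3
tcp_pos: [0.6065, -0.0417, 0.001]
tcp_rot: [3.142, -0.0, -0.001]
force: [-0.4, 0.1, 0.3]
opening: 0.13
finger_force: 30.0
time_s: 25.92
tcp_pos: [0.6067, -0.0417, 0.1266]
tcp_rot: [-3.142, -0.001, -0.27]
force: [0.1, 0.4, -0.2]
opening: 0.128
finger_force: 30.0
tcp [606.7 -41.7 126.6] rpy [-1.800e+02 -6.000e-02 -1.548e+01] t 25.93 F [ 0.1  0.4 -0.2] open 0.128 ff 30.0
shift [-3.98 -6.08  1.33] rz 0.002
```

```bash
python3 -m inch '-0.3 -0.46 0 0 0 0 1; -0.5 -0.76 0 0 0 0 1; -0.5 -0.76 0 0 0 0 1; -0.5 -0.76 0 0 0 0 1; -0.5 -0.76 0 0 0 0 1; -0.5 -0.76 0 0 0 0 1; -0.5 -0.76 0 0 0 0 1; -0.5 -0.76 0 0 0 0 1; -0.2 -0.3 0 0 0 0 1; 0 0 0.8 0 0 0 1; 0 0 0.4 0 0 0 1; 0 0 0 0 0 0 1; 0 0 0 0 0 0 1'; python3 g.py 496 304.5 4.5 -15.5
python3 - <<'E'
from m import *
meas(['pen_center'],('scene',))
b=grab('scene')['frame'][:,:,::-1]
cv2.imwrite('pics/t7c.png',cv2.resize(b[220:360,130:310],None,fx=4,fy=4))
E
```

```text
time_s: 27.55
tcp_pos: [0.4961, 0.3044, 0.0667]
tcp_rot: [-3.141, -0.001, -0.272]
force: [-0.0, 0.1, 0.0]
opening: 0.13
finger_force: 30.0
tcp [496.1 304.4  66.7] rpy [-1.7997e+02 -4.0000e-02 -1.5570e+01] t 27.55 F [-0.   0.1  0. ] open 0.13 ff 30.0
shift [-0.   -0.    1.24] rz -0.007000000000000001
scene pen_center 0.67 rect [464.5 314.8  61.    9.6 -14.7] pca -15.4 mean [0.4612 0.3157 0.0762] z90 0.0784
```

View pics/t7c.png

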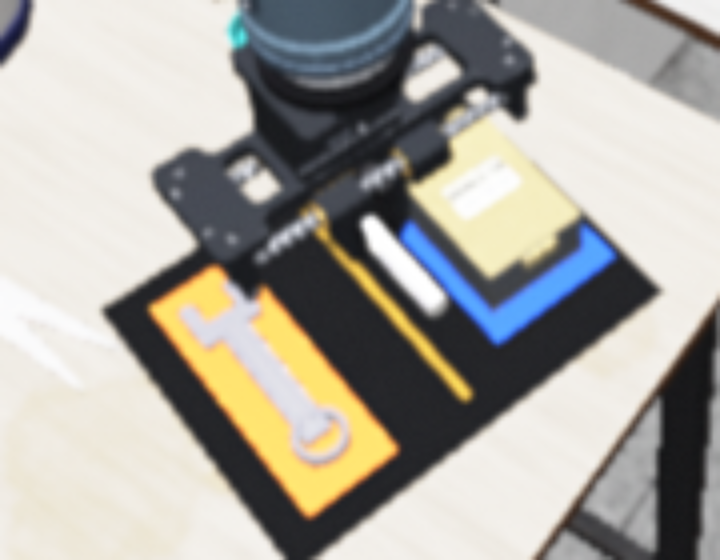

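```bash
python3 -m inch '0 0 0.8 0 0 0 1; 0 0 0.35 0 0 0 1; 0 0 0 0 0 0 1; 0 0 0.06 0 0 0 1; 0 0 0 0 0 0 1'; python3 -m inch '0 0 0.03 0 0 0 1; 0 0 0 0 0 0 1;0 0 0 0 0 0 1'
```

```text
time_s: 28.32
tcp_pos: [0.4959, 0.3051, 0.0064]
tcp_rot: [-3.141, -0.001, -0.271]
force: [0.1, -0.4, -0.1]
opening: 0.128
finger_force: 30.0
time_s: 28.7
tcp_pos: [0.4953, 0.3048, 0.0041]
tcp_rot: [-3.141, -0.0, -0.271]
force: [-0.6, -0.1, 0.8]
opening: 0.128
finger_force: 30.0
```

```bash
python3 -m inch '0 0 0 0 0 0 0.84; 0 0 0 0 0 0 0.8; 0 0 0 0 0 0 0.76; 0 0 0 0 0 0 0.76; 0 0 -0.3 0 0 0 0.76; 0 0 -1 0 0 0 0.7; 0 0 -1 0 0 -0.8 0;0 0 0 0 0 -0.75 0;0 0 0 0 0 0 0'; python3 g.py 591 -156 60 0
```

```text
time_s: 29.82
tcp_pos: [0.4957, 0.305, 0.1206]
tcp_rot: [-3.141, -0.002, -0.002]
force: [1.0, -1.6, -0.2]
opening: 0.615
finger_force: 0.0
tcp [495.7 305.  120.6] rpy [-1.7996e+02 -1.2000e-01 -9.0000e-02] t 29.82 F [ 1.  -1.6 -0.2] open 0.615 ff 0.0
shift [1.91 9.22 1.21] rz -0.009
```

```bash
python3 -m inch '0.1 0.5 0 0 0 0 0; 0.19 0.92 0 0 0 0 0; 0.19 0.92 0 0 0 0 0; 0.19 0.92 0 0 0 0 0; 0.19 0.92 0 0 0 0 0; 0.19 0.92 0 0 0 0 0; 0.19 0.92 0 0 0 0 0; 0.19 0.92 0 0 0 0 0; 0.19 0.92 0 0 0 0 0; 0.19 0.92 0 0 0 0 0; 0.1 0.44 0.8 0 0 0 0; 0 0 0 0 0 0 0; 0 0 0 0 0 0 0'; python3 g.py 591 -156 3 0
python3 - <<'E'
from m import *
meas(['pen_center','seal_box_center'])
b=grab('top')['frame'][:,:,::-1];a=grab('scene')['frame'][:,:,::-1]
cv2.imwrite('pics/t8c.png',np.hstack([cv2.resize(b[190:290,110:230],None,fx=3.3,fy=3.3),cv2.resize(a[120:220,240:360],None,fx=3.3,fy=3.3)]))
E
```

```text
time_s: 31.45
tcp_pos: [0.5901, -0.1555, 0.079]
tcp_rot: [-3.141, 0.001, -0.002]
force: [0.2, 1.1, -0.4]
opening: 0.998
finger_force: 0.0
tcp [ 590.1 -155.5   79. ] rpy [-1.7995e+02  7.0000e-02 -1.0000e-01] t 31.45 F [ 0.2  1.1 -0.4] open 0.998 ff 0.0
shift [0.02 0.01 1.52] rz -0.01
top pen_center 0.74 rect [495.4 305.2 129.1  16.1 -14.6] pca -14.9 mean [0.4946 0.3033 0.0132] z90 0.0172
top seal_box_center 0.63 rect [475.3 232.7 105.1  66.  -16.4] pca -19.5 mean [0.4751 0.2324 0.0448] z90 0.0469
scene pen_center 0.81 rect [493.5 304.4 127.1  15.5 -15. ] pca -15.2 mean [0.4918 0.3074 0.0126] z90 0.0153
scene seal_box_center 0.96 rect [473.6 234.6 109.8  67.  -16. ] pca -15.2 mean [0.4722 0.2362 0.0425] z90 0.0442
```

View pics/t8c.png

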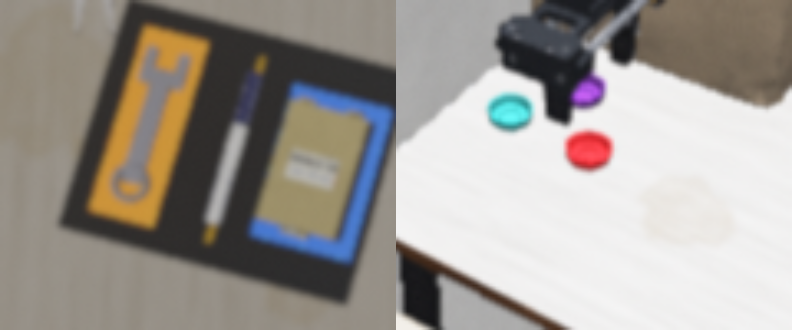

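Pen centred on the line. The gripper hangs above the red cap (right half, (590,150)); the turquoise and purple ones are clear. Go down and grip.

```bash
python3 -m inch '0.02 0.01 0.9 0 0 0 0; 0 0 0.5 0 0 0 0; 0 0 0.09 0 0 0 0; 0 0 0 0 0 0 0'; python3 g.py 591 -156 4 0; python3 -m inch '0 0 0 0 0 0 0.6; 0 0 0 0 0 0 0.6; 0 0 0 0 0 0 0.6; 0 0 0 0 0 0 0.6; 0 0 0 0 0 0 0.6;  0 0 0 0 0 0 0.6; 0 0 0 0 0 0 0.6'
```

```text
time_s: 32.35
tcp_pos: [0.5919, -0.1569, 0.0051]
tcp_rot: [3.141, -0.001, -0.0]
force: [0.7, -0.8, 1.4]
opening: 0.994
finger_force: 0.0
tcp [ 591.9 -156.9    5.1] rpy [ 1.7999e+02 -3.0000e-02 -3.0000e-02] t 32.35 F [ 0.7 -0.8  1.4] open 0.994 ff 0.0
shift [-0.02 -0.02  0.02] rz -0.003
time_s: 33.22
tcp_pos: [0.5915, -0.1567, 0.0046]
tcp_rot: [-3.142, 0.0, -0.0]
force: [-0.8, 0.6, 2.2]
opening: 0.47
finger_force: 30.0
```

```bash
python3 -m inch '0 0 -0.5 0 0 0 0.6; 0 0 -1 0 0 0.5 0.6; 0 0 -1 0 0 0.55 0.6; 0 0 -0.3 0 0 0.5 0.6; 0 0 0 0 0 0 0.6'; python3 g.py 476 233.3 70 -15.5
```

```text
time_s: 33.85
tcp_pos: [0.5924, -0.1573, 0.1461]
tcp_rot: [3.141, -0.003, -0.27]
force: [-0.5, 0.0, -1.4]
opening: 0.47
finger_force: 30.0
tcp [ 592.4 -157.3  146.1] rpy [179.96  -0.19 -15.48] t 33.85 F [-0.5  0.  -1.4] open 0.47 ff 30.0
shift [-4.33 -6.9   1.52] rz 0.002
```

```bash
python3 -m inch '-0.3 -0.48 0 0 0 0 0.6; -0.5 -0.8 0 0 0 0 0.6; -0.5 -0.8 0 0 0 0 0.6; -0.5 -0.8 0 0 0 0 0.6; -0.5 -0.8 0 0 0 0 0.6; -0.5 -0.8 0 0 0 0 0.6; -0.5 -0.8 0 0 0 0 0.6; -0.5 -0.8 0 0 0 0 0.6; -0.4 -0.64 0 0 0 0 0.6; -0.13 -0.18 0 0 0 0 0.6; 0 0 0.8 0 0 0 0.6; 0 0 0 0 0 0 0.6; 0 0 0 0 0 0 0.6'; python3 g.py 476 233.3 49 -15.5
python3 - <<'E'
from m import *
b=grab('scene')['frame'][:,:,::-1]
cv2.imwrite('pics/t9c.png',cv2.resize(b[190:330,150:330],None,fx=4,fy=4))
E
```

```text
time_s: 35.48
tcp_pos: [0.4756, 0.2329, 0.1047]
tcp_rot: [3.141, 0.0, -0.271]
force: [0.2, 0.0, -0.1]
opening: 0.469
finger_force: 30.0
tcp [475.6 232.9 104.7] rpy [ 1.7997e+02  2.0000e-02 -1.5550e+01] t 35.48 F [ 0.2  0.  -0.1] open 0.469 ff 30.0
shift [ 0.01 -0.01  1.11] rz -0.005
```

View pics/t9c.png

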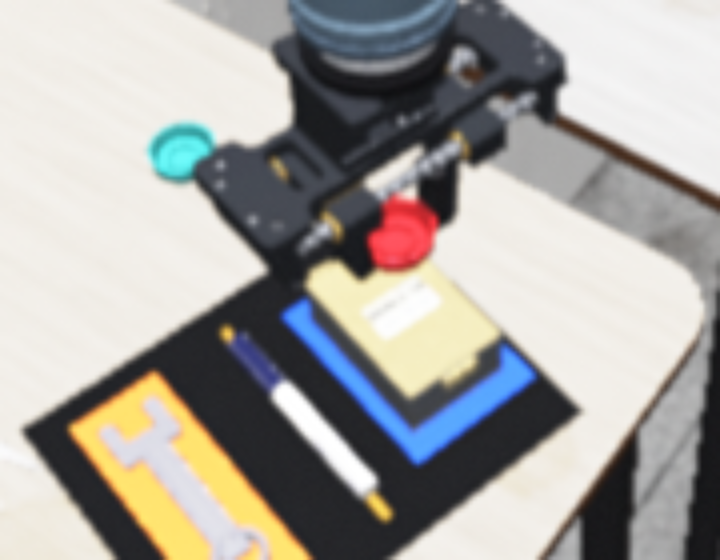

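The red cap is held level above the box's lid. Lower it.

```bash
python3 -m inch '0.01 -0.01 0.7 0 0 0 0.6; 0 0 0.32 0 0 0 0.6; 0 0 0 0 0 0 0.6; 0 0 0.04 0 0 0 0.6; 0 0 0 0 0 0 0.6'; python3 -m inch '0 0 0.03 0 0 0 0.6; 0 0 0 0 0 0 0.6'
```

```text
time_s: 36.15
tcp_pos: [0.4766, 0.2341, 0.0524]
tcp_rot: [-3.141, -0.001, -0.271]
force: [0.7, 0.0, -0.3]
opening: 0.469
finger_force: 30.0
time_s: 36.4
tcp_pos: [0.4759, 0.234, 0.0502]
tcp_rot: [-3.141, -0.0, -0.271]
force: [-0.3, 0.2, -0.2]
opening: 0.472
finger_force: 30.0
```

```bash
python3 -m inch '0 0 0.03 0 0 0 0.6; 0 0 0 0 0 0 0.6'; python3 -m inch '0 0 0.01 0 0 0 0.6; 0 0 0 0 0 0 0.6'
```

```text
time_s: 36.65
tcp_pos: [0.4758, 0.2339, 0.0483]
tcp_rot: [3.141, 0.0, -0.271]
force: [-0.5, -0.2, 0.4]
opening: 0.473
finger_force: 30.0
time_s: 36.9
tcp_pos: [0.4758, 0.234, 0.0482]
tcp_rot: [3.141, 0.0, -0.271]
force: [-1.2, -0.6, 4.1]
opening: 0.471
finger_force: 30.0
```

Contact. Release gently, rise and clear away.

```bash
python3 -m inch '0 0 0 0 0 0 0.45; 0 0 0 0 0 0 0.35; 0 0 0 0 0 0 0.3; 0 0 0 0 0 0 0.3; 0 0 0 0 0 0 0.3; 0 0 -0.4 0 0 0 0.3; 0 0 -1 0 0 0 0.3; 0 0 -1 0 0 0 0.3; 0 0.7 -0.5 0 0 0 0.3; 0 1 0 0 0 0 0.3; 0 1 0 0 0 0 0.3; 0 1 0 0 0 0 0.3; 0 1 0 0 0 0 0.3; 0 0 0 0 0 0 0.3; 0 0 0 0 0 0 0.3; 0 0 0 0 0 0 0.3'
python3 - <<'E'
from m import *
meas(['seal_box_center','wrench_center','pen_center','cap_center'])
for c in ('top','scene'):
    d=grab(c);P=cloud(d);f=d['frame'].astype(int)
    m=(f[...,0]>130)&(f[...,1]<90)&(f[...,2]<90)&(abs(P[...,1]-.233)<.06)&(abs(P[...,0]-.476)<.06)
    Q=P[m];print(c,m.sum(),rect(Q),np.percentile(Q[:,2],[5,50,95]).round(3))
    if c=='top': b=f
a=f;b=b[:,:,::-1].astype('uint8');a=a[:,:,::-1].astype('uint8')
cv2.imwrite('pics/t10c.png',np.hstack([cv2.resize(b[190:290,110:230],None,fx=3.3,fy=3.3),cv2.resize(a[220:320,180:300],None,fx=3.3,fy=3.3)]))
E
```

```text
time_s: 38.9
tcp_pos: [0.4131, 0.0085, 0.193]
tcp_rot: [-3.141, 0.0, -0.269]
force: [-0.4, 0.6, -0.5]
opening: 0.702
finger_force: 0.0
top seal_box_center 0.72 rect [481.3 226.5  42.7  24.9  37.6] pca 33.9 mean [0.4857 0.2244 0.0604] z90 0.0472
top wrench_center 0.66 rect [515.2 373.7 122.5  35.9 -14.1] pca -14.6 mean [0.5161 0.375  0.0123] z90 0.0155
top pen_center 0.63 rect [495.1 303.1 123.4  11.5 -14.8] pca -14.8 mean [0.491  0.3037 0.0148] z90 0.0181
top cap_center 0.79 rect [680.9 196.   40.1  40.   77.7] pca -65.4 mean [0.6831 0.1969 0.0064] z90 0.0148
scene seal_box_center 0.86 rect [474.  234.1 109.3  67.2 -16.6] pca -12.6 mean [0.4695 0.2399 0.0424] z90 0.044
scene wrench_center 0.55 rect [514.4 378.7 129.6  37.3 -16.7] pca -15.3 mean [0.5128 0.378  0.0104] z90 0.0129
scene pen_center 0.64 rect [495.8 303.8 129.3  15.4 -15.3] pca -15.0 mean [0.4901 0.3078 0.0126] z90 0.0151
scene cap_center 0.79 rect [680.2 198.   46.   41.1 -47.5] pca -39.6 mean [0.682  0.1963 0.0075] z90 0.0147
top 205 [476.4 235.1  39.7  39.3  90. ] [0.044 0.049 0.06 ]
scene 193 [474.6 235.8  41.9  38.2 -53.2] [0.045 0.05  0.059]
```

View pics/t10c.png

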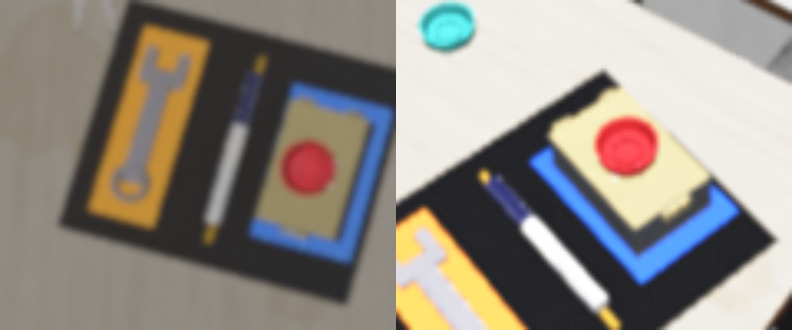

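Everything lies as asked: the cap is open side up within about 2 mm of the lid's middle, and the arm is clear.

```bash
python3 -m inch '0 0 0 0 0 0 0.3; 0 0 0 0 0 0 0.3; 0 0 0 0 0 0 0.3; 0 0 0 0 0 0 0.3'; python3 -c "
from plant import job;print(job.job_done())"
```

```text
time_s: 40.0
tcp_pos: [0.413, 0.0075, 0.193]
tcp_rot: [-3.142, -0.0, -0.271]
force: [-0.3, -0.4, 0.6]
opening: 0.701
finger_force: 0.0
the job is handed in; nothing more can be done
None
```

The job is handed in at 40 s of the 112 s allowed: the box, wrench and pen each measured within about 2 mm of their marks and the cap about 2 mm off the lid's middle, with the bolt and look-alikes left alone; no verdict came back.

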